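Reload the label canister and take off its outer lid

ROBOT

A 6-joint arm with a two-finger parallel gripper is mounted at the origin on the work surface. World frame = base frame: x ahead of the robot, y to its left, z up, the work surface at z = 0. Lengths are in m, angles in rad, forces in N, time in s.
With the tool pointing down it reaches from about 0.375 to 0.975 m from the base axis. Payload 3.8 kg.
Tool frame: the origin (TCP) lies at the very end of the fingers, on their centre line; the grasp point (between the pads) lies 19 mm behind it; y points along the fingers, x is the direction in which the jaws open and shut, and the axes are right-handed (so a half turn about y gives the same grasp; the last joint's range is limited). The gripper opens to 85 mm and grips with 20 to 120 N. Pads are 22 mm wide; open, the fingers measure 114 mm over their backs; the gripper's body (76 mm by 85 mm) begins 54 mm behind the grasp point. The pads swing forward as they close: fully open they stand 13 mm farther back than shut.
Start: joints at [1.295, 0.264, 1.604, -0, 1.274, -0.037], TCP at [0.16, 0.656, 0.231] pointing down, gripper open.
Joint ranges: [-2.63, 2.63], [-0.94, 2.18], [0.31, 2.57], [-1.31, 4.45], [0, 2.66], [-2.55, 2.55]. Speed limits (rad/s): [2.57, 2.57, 3.14, 3.14, 3.14, 3.14].

INTERFACE

Orientations are given as a rotation vector (axis times angle).
In Python, from workcell import bot, cams gives the robot as it stands.
- The arm moves only by the tool play_rows, never from a script. Its argument "motion" is a list of rows, each a list of 2 entries, a list of its own where there are three numbers: the shift along the world's x, y, z normalised to -1 to 1, where 1 is 400 mm, then the turn, a rotation vector about the world's x, y, z normalised to -1 to 1, where 1 is pi/4 rad. In form: [[[tx, ty, tz], [ax, ay, az]], ...]. A call has 1 to 10 rows; each row is the pose to reach, as a shift and turn from the pose commanded when the call began; what a row does not reach only later rows make up. A row lasts 1/8 s, in which the tool goes at most 62.5 mm and 10.7 degrees, less where a joint would pass 70% of its speed; a pose out of reach is approached as far as the arm can. A call with a number of a shift or a turn outside -1 to 1 is refused whole. A call with a gripper value outside its range is refused whole. "gripper" is the closure, from 0 (fully open) to 1 (shut), set as the call begins (left out, the last holds). The fingers move at their own pace and stop on an object; "squeeze" is the grip in N (left out, the last holds). Time passes only in rows, so rows that repeat a pose let the fingers close. It gives the time, the measured TCP pose, the force and the opening at its end, in the units of the state.
- bot.read_state(): the state, without advancing time (a new reading comes with each control period).
- cams.read_camera(name): name is "scene" or "side" or "wrist"; returns (picture, depth): 480x640x3 uint8, red, green, blue; 480x640 float32, m along the optical axis (not along the pixel's ray), 0 where there is no reading.
- cams.calibration(name): a dict with "mtx" (3x3 intrinsics, pixels), "R" (3x3) and "t" (3): a world point X has camera coordinates R X + t; the wrist camera has in their place "tool_from_camera" (4x4, takes a point from camera to tool coordinates, whose origin is the TCP and whose axes are the tool frame's). Camera axes: x right, y down, z forward; pixel columns grow to the right and rows downward; lengths in m; the calibration is good to about 2 mm. A picture is of the moment at which its call begins: read the wrist's pose just before it. calibration takes no time and is no camera call.
- bot.finish_job(): hands the job in, once; it reports no verdict.
Trained networks look in the newest picture that a camera, given by its name, has taken for a name from the list of things; names that differ only in an ending like _2 or _b are one class to them, and where a whole thing is asked for, a point or a joint stands for the part that bears it (a point fixed in the world has none). Each returns a list of dicts, best first, with "conf" (0 to 1); they miss things now and then, are a little off and sometimes report something else, mostly with a low value. They report only what shows in the picture. A call takes as long as a camera call. They do not tell look-alikes from the thing itself.
- cams.recognise(camera, label): "xyz" ([x, y, z] in m, in the coordinates of the camera as it stood for that picture, good to about 4 mm: the middle of the surface that is visible of it).
- cams.regions_of(camera, label): "mask" (480x640 bool, what is visible of it).
- cams.mark_of(camera, label): "xyz" ([x, y, z] in m, in the coordinates of the camera as it stood for that picture, good to about 4 mm: a listed point, or the origin of a listed thing).
The state is a dict: "time": time; "q": joint angles; "joint_vel": joint speeds; "joint_torque": joint torques, N m; "tool_pos": TCP position; "tcp_rot": TCP orientation; "wrist_force": force on the tool from outside, world axes, zero at the start; "torque": the same for the moment, N m; "width": opening from 0.0 (shut) to 1.0 (fully open).
Only numpy, scipy, OpenCV 4.12 (cv2) and the standard library are available. Lean on these libraries where they do the work, as an engineer would, in place of code of your own. Each camera call takes 0.05 s, during which the arm holds its last target.

TASK

Reload the label canister on the packing bench: stand the paper label roll on the canister's spindle, all the way down to the floor, and let it go, then take the two-part lid off its rest by the orange stem, with the blue outer lid staying nested on the white inner lid, and lower it gently onto the canister until the inner lid sits flush on the rim. Let go of the stem and lift the blue outer lid alone by its collar, straight up and level, leaving the inner lid closed on the canister and undisturbed; finish while still holding the outer lid in the gripper, still, about 10 cm above where it lay over the canister and touching nothing else. Leave the carton, the scanner and the marker where they are.

Things in the scene. Friction and masses are not known exactly. Their poses are not given: they have to be found in the camera images.
- roll_center (a point): Centre of the white paper label roll, half-way up: a cylinder 54 mm in diameter and 50 mm high with a through bore of 26 mm, about 0.12 kg. It starts standing upright on the bench between the canister and the lid rest (centre 25 mm above the bench); z is its axis.
- canister_mouth (a point): Centre of the open mouth, level with the rim, of the round grey metal canister fixed to the bench (left or right): outer diameter 146 mm, inner diameter 138 mm, rim 75 mm above the bench, floor 5 mm thick. z up.
- spindle_foot (a point): Foot of the canister's steel spindle, on the canister's floor, in its middle, 5 mm above the bench. The spindle is 21 mm in diameter and straight for 49 mm, then steps in to a narrower nose; its tip is 58 mm above this point. A mounted roll rests on the floor with its centre 25 mm above this point.
- stem (a point): On the axis of the white inner lid's round orange stem (18 mm diameter), 15 mm below its top and, nested, 15 mm above the blue collar's top, so 30 mm of stem stand free. Rigid with the inner lid (0.18 kg); lifted by it, the inner lid carries the outer lid (0.2 kg) resting on it. 49 mm above inner_seat. z points up the stem; upright on the lid rest at the start.
- inner_seat (a point): Centre of the underside of the inner lid's flange (white disc 148 mm in diameter, 4 mm thick), the face that sits on a rim; below it a plug 133 mm in diameter, tapering to 126 mm, goes 8 mm into the canister's mouth. Seated, this point coincides with canister_mouth. At the start it is 35 mm above the bench, on the rim of the lid rest.
- collar (a point): Centre, half-way up, of the blue outer lid's collar: a tube 44 mm outer, 30 mm inner diameter, 26 mm high round the stem, on a top plate 162 mm wide, 4 mm thick; skirt (inner 156 mm) to 35 mm below this point. Nested: 21 mm above inner_seat, stem top 43 mm above this point; it merely rests on the inner lid, centred by a 4 mm boss with 2 mm play. z: its axis.
- lid_rest: Dark low round ring fixed to the bench, opposite the canister, on which the two nested lids start: 146 mm in diameter, 35 mm high; origin at the centre of its underside.
- carton: Closed cardboard carton, 130 by 100 by 75 mm high, a bystander behind the work; origin at the centre of its underside.
- scanner: Grey and black hand scanner lying down, about 160 mm long (along its own x), 50 mm wide and 34 mm high, a bystander near the robot; origin on the bench below its middle.
- marker: White marker pen with a red cap, 130 mm long (along its own x), 18 mm thick, a bystander near the robot; origin below its middle.
Mind the look-alikes: they are no part of the job. Of the things shaped like the part that bears collar, the blue one is meant.

How it is judged:
On the way, in this order (a step that is already met when the one before it is completed fails the run):
1. the label roll stands on the spindle, down on the canister's floor, and has been let go (horizontal distance between roll_center and spindle_foot below 0.006 m and z of roll_center in the frame of spindle_foot between 0.022 and 0.029 m and angle between roll_center's own z axis and vertical below 0.07 rad and contact force between the fingers and roll below 0.1 N), for 0.2 s.
2. the nested lids are lowered onto the canister: inner lid flush on the rim, outer lid still resting on it (horizontal distance between roll_center and spindle_foot below 0.006 m and z of roll_center in the frame of spindle_foot between 0.022 and 0.029 m and angle between roll_center's own z axis and vertical below 0.07 rad and horizontal distance between inner_seat and canister_mouth below 0.006 m and z of inner_seat in the frame of canister_mouth between -0.003 and 0.003 m and angle between inner_seat's own z axis and vertical below 0.04 rad and z of collar in the frame of inner_seat below 0.025 m), for 0.2 s.
At the end, for the whole second after the job is handed in: Gripper holds the still outer lid (over 2 N), level to 0.12 rad, 80-150 mm above its nested height, within 30 mm of the canister axis, touching nothing else; untouched inner lid seated (6 mm centre, 3 mm height, 0.04 rad); roll on spindle (6 mm centre, 4 mm height, 0.07 rad) (horizontal distance between roll_center and spindle_foot below 0.006 m and z of roll_center in the frame of spindle_foot between 0.022 and 0.029 m and angle between roll_center's own z axis and vertical below 0.07 rad and horizontal distance between inner_seat and canister_mouth below 0.006 m and z of inner_seat in the frame of canister_mouth between -0.003 and 0.003 m and angle between inner_seat's own z axis and vertical below 0.04 rad and z of collar in the frame of inner_seat between 0.101 and 0.171 m and horizontal distance between collar and canister_mouth below 0.03 m and angle between collar's own z axis and vertical below 0.12 rad and linear speed of outer_lid below 0.02 m/s and contact force between the fingers and outer_lid above 2 N and contact force between each of outer_lid, the arm, the fingers and inner_lid below 0.05 N and contact force between outer_lid and canister below 0.05 N); the arm keeps its last pose, push and grip.
It fails at once if the outer lid is taken off the inner lid (more than 10 mm up, or tilted off it) while the inner lid is not seated on the canister ((z of collar in the frame of inner_seat above 0.031 m or angle between the z axis of collar and the z axis of inner_seat, either way round above 0.15 rad) and not (horizontal distance between inner_seat and canister_mouth below 0.006 m and z of inner_seat in the frame of canister_mouth between -0.003 and 0.003 m and angle between inner_seat's own z axis and vertical below 0.04 rad)).
It fails at once if the lids are dropped or banged onto the canister (inner lid faster than 0.4 m/s within 40 mm of its seat) (distance between inner_seat and canister_mouth below 0.04 m and linear speed of inner_lid above 0.4 m/s).
It fails at once if the inner lid is lifted off the rim (more than 5 mm) along with the outer lid while that is taken by its collar (horizontal distance between inner_seat and canister_mouth below 0.02 m and z of inner_seat in the frame of canister_mouth above 0.005 m and contact force between the fingers and outer_lid above 1 N and contact force between the fingers and inner_lid below 0.1 N).
It fails at once if the carton, scanner or marker is pushed aside (more than 20 mm) (distance of any of carton, scanner, marker from where it was at the start of the episode above 0.02 m).
It also fails if it takes over 72 s, if anything falls off the work surface, if the arm or the gripper's body presses on something with over 40 N, if the wrist force passes 120 N, or if a joint passes its speed limit or range.

## Working session

There is one attempt and no reset: what is moved stays moved. The work goes in short steps, Python scripts to look and compute and a tool call to move; the robot and the scene stay as the last step left them, time stands still between calls to the robot, and variables do not carry over. Pictures are saved under pics/ and viewed, and the job is handed in when it is done.

Besides the shell and the picture viewer there is one more tool, called after "Call:" by a JSON object that holds its "name" and its "arguments", one argument or row to a line. play_rows: Moves the arm, as the interface text tells. Its arguments: {"type":"object","properties":{"motion":{"type":"array","items":{"type":"array"}},"gripper":{"type":"number"},"squeeze":{"type":"number"}},"required":["motion"]}

```bash
mkdir -p pics; ls; python3 - <<'E'
from workcell import bot,cams
import cv2,numpy as np
s=bot.read_state();print({k:np.round(v,4).tolist() for k,v in s.items()})
a=[]
for n in ["scene","side","wrist"]:
    p,d=cams.read_camera(n);cv2.imwrite(f"pics/{n}0.png",p[:,:,::-1]);np.savez(f"{n}0.npz",p=p,d=d)
    c=cams.calibration(n);print(n,{k:np.round(v,4).tolist() for k,v in c.items()})
E
```

```text
pics
{'time': 0.0, 'q': [1.2951, 0.2648, 1.6054, 0.0, 1.2737, -0.0369], 'joint_vel': [0.0004, -0.0008, -0.0001, 0.0015, -0.0009, 0.0016], 'joint_torque': [-0.0007, -51.5109, -36.7329, 0.0001, 0.0127, -0.0], 'tool_pos': [0.1595, 0.6552, 0.23], 'tcp_rot': [-1.3141, -1.0302, 1.0332], 'wrist_force': [-0.3516, -0.4837, -0.6048], 'torque': [-0.0121, -0.0217, 0.0103], 'width': 0.9976}
scene {'mtx': [[609.6372, 0.0, 317.5981], [0.0, 609.6372, 242.2206], [0.0, 0.0, 1.0]], 'R': [[-0.5815, 0.8136, 0.0013], [0.6892, 0.4934, -0.5306], [-0.4323, -0.3076, -0.8476]], 't': [0.4226, -0.2788, 1.5729]}
side {'mtx': [[516.4321, 0.0, 324.6384], [0.0, 516.4321, 244.9691], [0.0, 0.0, 1.0]], 'R': [[0.993, -0.1178, -0.002], [-0.0677, -0.5565, -0.8281], [0.0965, 0.8225, -0.5606]], 't': [-0.5679, 0.0269, 1.1588]}
wrist {'mtx': [[383.4452, 0.0, 317.7153], [0.0, 383.4452, 240.3305], [0.0, 0.0, 1.0]], 'tool_from_camera': [[1.0, -0.0006, 0.0012, 0.0007], [-0.0014, -0.2675, 0.9636, -0.1426], [-0.0002, -0.9636, -0.2675, 0.0689], [0.0, 0.0, 0.0, 1.0]]}
```

View pics/scene0.png

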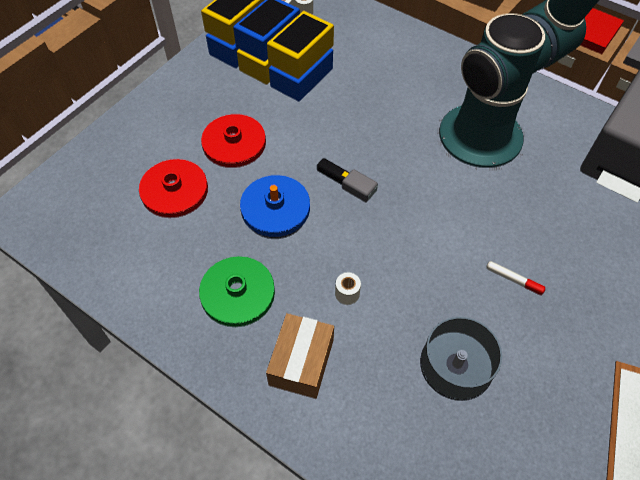

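View pics/side0.png

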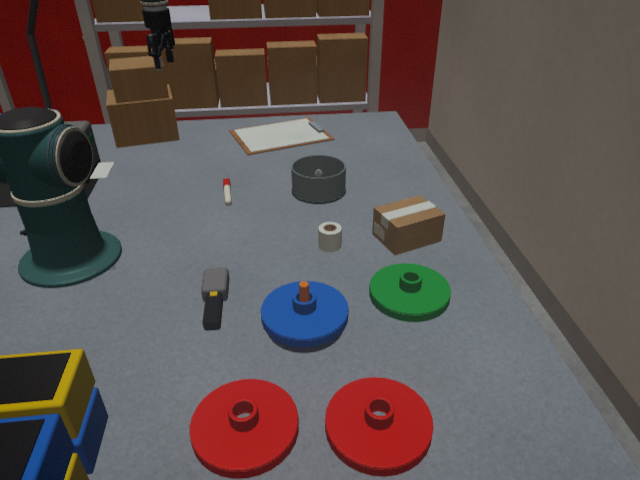

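View pics/wrist0.png

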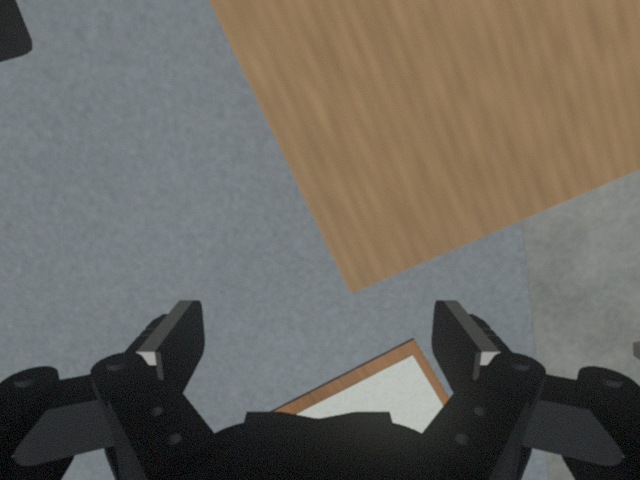

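The pictures show the canister with its spindle (scene 460,358; side 318,175), the roll (347,287; side 330,235) and the blue lid with its orange stem (275,205; side 305,310). The red and green lids are look-alikes. Next I'll measure them.

```bash
cat > h.py <<'E'
import numpy as np,cv2
from workcell import bot,cams
from scipy.spatial.transform import Rotation as Ro
def w(name,xyz,st=None):
    c=cams.calibration(name);xyz=np.atleast_2d(xyz)
    if name=="wrist":
        T=c["tool_from_camera"];st=st or bot.read_state()
        p=xyz@np.array(T)[:3,:3].T+np.array(T)[:3,3]
        return p@Ro.from_rotvec(st["tcp_rot"]).as_matrix().T+np.array(st["tool_pos"])
    return (xyz-c["t"])@np.array(c["R"])
def cloud(name,d,st=None):
    K=cams.calibration(name)["mtx"];v,u=np.mgrid[:480,:640]
    P=np.stack([(u-K[0][2])/K[0][0]*d,(v-K[1][2])/K[1][1]*d,d],-1)
    return w(name,P.reshape(-1,3),st).reshape(480,640,3)
def circ(xy,n=300,tol=.0015,rng=np.random.default_rng(0),r=None):
    # ransac-free geometric LSQ fit
    from scipy.optimize import least_squares
    c0=np.r_[xy.mean(0),r or .05]
    if r: f=lambda c:np.hypot(*(xy-c[:2]).T)-r; c0=c0[:2]
    else: f=lambda c:np.hypot(*(xy-c[:2]).T)-c[2]
    return least_squares(f,c0,loss="soft_l1",f_scale=.001).x
E
python3 - <<'E'
from h import *
for n in ["scene","side"]:
    for l in ["roll_center","canister_mouth","spindle_foot","stem","inner_seat","collar","lid_rest","carton","scanner","marker"]:
        r=cams.mark_of(n,l)
        print(n,l,[(round(x["conf"],2),np.round(w(n,x["xyz"])[0],4).tolist()) for x in r[:4]])
E
python3 - <<'E'
from h import *
for n in ["scene","side"]:
    z=np.load(n+"0.npz");P=cloud(n,z["d"]);p=z["p"].astype(int)
    m=(P[...,2]>.005)&(z["d"]>0)
    print(n,"bench z",np.median(P[200:280,300:400,2]))
    blue=(p[...,2]>150)&(p[...,0]<60)&(p[...,1]<110)
    q=P[blue];q=q[(q[:,0]>.2)];print("blue n",len(q),"zpct",np.percentile(q[:,2],[2,50,98]))
    org=(p[...,0]>180)&(p[...,1]>50)&(p[...,1]<130)&(p[...,2]<60);q=P[org];q=q[(q[:,2]<.2)&(q[:,2]>.03)]
    print("orange",len(q),np.median(q,0),q[:,2].max() if len(q) else 0)
E
```

```text
scene roll_center [(0.62, [0.5854, -0.0249, 0.0211])]
scene canister_mouth [(0.93, [0.5877, 0.2482, 0.0725])]
scene spindle_foot [(0.92, [0.5903, 0.2479, 0.0031])]
scene stem [(0.59, [0.5048, -0.2803, 0.0821])]
scene inner_seat [(0.63, [0.4986, -0.2806, 0.0333])]
scene collar [(0.88, [0.7161, -0.2187, 0.036]), (0.79, [0.3943, -0.502, 0.0328]), (0.65, [0.5043, -0.2849, 0.0544])]
scene lid_rest []
scene carton [(0.88, [0.7707, -0.0101, -0.0033]), (0.2, [0.3396, 0.2534, -0.0004])]
scene scanner [(0.84, [0.336, -0.1877, -0.0021])]
scene marker [(0.57, [0.3429, 0.2552, -0.0018])]
side roll_center [(0.86, [0.5771, -0.0235, 0.0231]), (0.34, [0.5018, -0.2817, 0.0873])]
side canister_mouth [(0.93, [0.5776, 0.2518, 0.0773])]
side spindle_foot [(0.7, [0.5873, 0.2497, 0.0038])]
side stem [(0.58, [0.5002, -0.2826, 0.082])]
side inner_seat [(0.45, [0.5025, -0.2811, 0.0336])]
side collar [(0.9, [0.4969, -0.2766, 0.0532]), (0.89, [0.3912, -0.4985, 0.0332]), (0.81, [0.5932, -0.5192, 0.0349]), (0.69, [0.7201, -0.2212, 0.033])]
side lid_rest []
side carton [(0.66, [0.7646, -0.0071, -0.0032])]
side scanner [(0.76, [0.3278, -0.1895, -0.0026]), (0.4, [0.5792, -0.0253, 0.0236])]
side marker [(0.62, [0.3357, 0.2575, 0.0028])]
scene bench z -0.0019046178290458861
blue n 2801 zpct [0.03594994 0.04115239 0.06702503]
orange 7 [ 0.50718013 -0.28384854  0.09771121] 0.0996338744630627
side bench z 0.00013858538946881233
blue n 3228 zpct [0.03993363 0.04229911 0.06760135]
orange 22 [ 0.50135811 -0.28270763  0.09829577] 0.10045803732914048
```

```bash
python3 - <<'E'
from h import *
s=bot.read_state();print(np.round(Ro.from_rotvec(s["tcp_rot"]).as_matrix(),3),s["time"],s["tool_pos"])
E
```

```text
[[ 0.237  0.    -0.972]
 [ 0.972  0.     0.237]
 [ 0.    -1.    -0.   ]] 1.15 [0.15968585 0.65585345 0.23131608]
```

Call:
{"name": "play_rows", "arguments": {
  "motion": [
    [[0.525, -0.85, 0.0], [0, 0, -0.85]],
    [[0.525, -0.85, 0.0], [0, 0, -0.85]],
    [[0.525, -0.85, 0.0], [0, 0, -0.85]],
    [[0.525, -0.85, 0.0], [0, 0, -0.85]],
    [[0.525, -0.85, 0.0], [0, 0, -0.85]],
    [[0.525, -0.85, 0.0], [0, 0, -0.85]],
    [[0.525, -0.85, 0.0], [0, 0, -0.85]]
  ],
  "gripper": 0
}}

```text
time: 2.02
tool_pos: [0.3709, 0.3132, 0.2316]
tcp_rot: [-1.509, -0.518, 0.517]
wrist_force: [-0.3, 0.6, 0.2]
width: 1.003
```

Call:
{"name": "play_rows", "arguments": {
  "motion": [
    [[0.53, -0.85, -0.1], [0, 0, -0.845]],
    [[0.53, -0.85, -0.1], [0, 0, -0.845]],
    [[0.53, -0.85, -0.1], [0, 0, -0.845]],
    [[0.53, -0.85, -0.1], [0, 0, -0.845]],
    [[0.53, -0.85, -0.1], [0, 0, -0.845]],
    [[0.53, -0.85, -0.1], [0, 0, -0.845]],
    [[0.53, -0.85, -0.1], [0, 0, -0.845]],
    [[0.53, -0.85, -0.1], [0, 0, -0.845]],
    [[0.53, -0.85, -0.1], [0, 0, -0.845]]
  ]
}}

```text
time: 3.15
tool_pos: [0.5812, -0.0236, 0.1912]
tcp_rot: [-1.57, 0.0, 0.001]
wrist_force: [-0.7, 0.5, -0.4]
width: 0.997
```

```bash
python3 - <<'E'
from h import *
s=bot.read_state();print(s["time"],s["tool_pos"],s["q"],np.round(Ro.from_rotvec(s["tcp_rot"]).as_matrix(),3))
p,d=cams.read_camera("wrist");cv2.imwrite("pics/w1.png",p[:,:,::-1])
P=cloud("wrist",d,s)
q=P[(d>0)&(P[...,2]>.044)&(P[...,2]<.06)&(abs(P[...,0]-.58)<.06)&(abs(P[...,1]+.024)<.06)]
print(len(q),np.median(q,0),(q.max(0)+q.min(0))/2,np.ptp(q,axis=0))
b=P[(d>0)&(abs(P[...,2])<.008)];print("bench",np.median(b[:,2]))
print([(x["conf"],w("wrist",x["xyz"],s)) for x in cams.mark_of("wrist","roll_center")])
E
```

```text
3.15 [ 0.5812319  -0.02364267  0.19119534] [-8.37744671e-02  1.17979636e-01  1.85198655e+00  5.48299591e-04
  1.17230865e+00 -8.46207655e-02] [[ 1.    -0.001 -0.001]
 [ 0.001  0.001  1.   ]
 [-0.001 -1.     0.001]]
2991 [ 0.58044862 -0.01968665  0.04991933] [ 0.58005542 -0.02122889  0.04846576] [0.05299049 0.05328107 0.00891034]
bench 1.6809602877948526e-05
[(0.77, array([[ 0.58232302, -0.02008781,  0.01904631]]))]
```

View pics/w1.png

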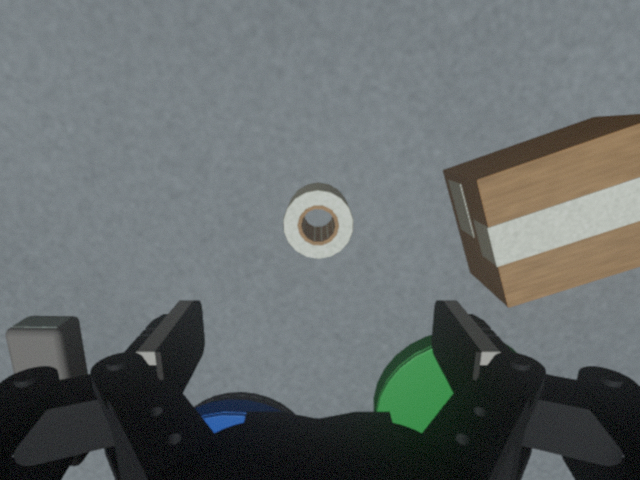

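Roll measured at (0.580, -0.0205), top at 50 mm, 53 mm across, which fits the given sizes. I'll descend and grip it.

Call:
{"name": "play_rows", "arguments": {
  "motion": [
    [[-0.003, 0.0075, -0.14], [0, 0, 0]],
    [[-0.003, 0.0075, -0.28], [0, 0, 0]],
    [[-0.003, 0.0075, -0.38], [0, 0, 0]],
    [[-0.003, 0.0075, -0.4325], [0, 0, 0]],
    [[-0.003, 0.0075, -0.4325], [0, 0, 0]]
  ]
}}

```text
time: 3.88
tool_pos: [0.5781, -0.0198, 0.0165]
tcp_rot: [-1.57, 0.002, 0.005]
wrist_force: [-0.3, 0.3, -0.2]
width: 1.005
```

Call:
{"name": "play_rows", "arguments": {
  "motion": [
    [[0, 0, 0], [0, 0, 0]],
    [[0, 0, 0], [0, 0, 0]],
    [[0, 0, 0], [0, 0, 0]],
    [[0, 0, 0], [0, 0, 0]],
    [[0, 0, 0], [0, 0, 0]],
    [[0, 0, 0], [0, 0, 0]]
  ],
  "gripper": 1,
  "squeeze": 40
}}

```text
time: 4.62
tool_pos: [0.5824, -0.021, 0.0207]
tcp_rot: [-1.571, -0.004, -0.003]
wrist_force: [0.1, 1.3, 6.0]
width: 0.628
```

Call:
{"name": "play_rows", "arguments": {
  "motion": [
    [[0, 0, 0.1], [0, 0, 0]],
    [[0, 0, 0.2], [0, 0, 0]],
    [[0, 0, 0.3], [0, 0, 0]],
    [[0, 0, 0.4], [0, 0, 0]],
    [[0, 0.1, 0.4], [0, 0, 0]],
    [[0, 0.2, 0.4], [0, 0, 0]],
    [[0, 0.3, 0.4], [0, 0, 0]],
    [[0, 0.4, 0.4], [0, 0, 0]],
    [[0, 0.4, 0.4], [0, 0, 0]]
  ]
}}

```text
time: 5.75
tool_pos: [0.5803, 0.1413, 0.1787]
tcp_rot: [-1.57, -0.004, 0.003]
wrist_force: [0.8, -1.4, -1.5]
width: 0.625
```

```bash
python3 - <<'E'
from h import *
s=bot.read_state();print(s["time"],s["tool_pos"],s["width"])
p,d=cams.read_camera("wrist");cv2.imwrite("pics/w2.png",p[:,:,::-1])
P=cloud("wrist",d,s);np.savez("w2.npz",p=p,d=d,P=P)
m=(d>0)&(P[...,2]>.069)&(P[...,2]<.079)&(np.hypot(P[...,0]-.586,P[...,1]-.249)<.09)
q=P[m];print(len(q),q.min(0),q.max(0))
print("rim fit",circ(q[:,:2]))
m=(d>0)&(P[...,2]>.035)&(P[...,2]<.07)&(np.hypot(P[...,0]-.586,P[...,1]-.249)<.03)
q=P[m];print("spindle",len(q),np.median(q,0) if len(q) else 0)
E
```

```text
5.75 [0.58026592 0.1412979  0.17869649] 0.6254954727656012
4084 [0.51124891 0.1780046  0.06901029] [0.65637367 0.28564211 0.07765773]
rim fit [0.58372807 0.25033331 0.06985255]
spindle 989 [0.58356912 0.24932143 0.05831739]
```

View pics/w2.png

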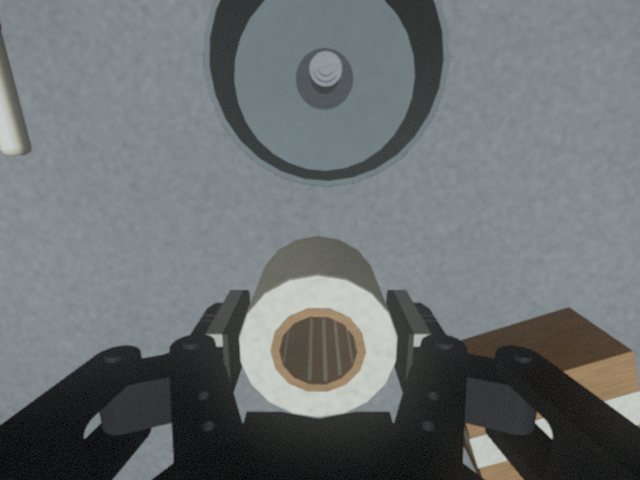

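The roll is held upright, with its bore at about (318,348) and the spindle at (325,68). I'll measure the roll centre in the hand against the spindle.

```bash
python3 - <<'E'
from h import *
z=np.load("w2.npz");P,p,d=z["P"],z["p"].astype(int),z["d"]
q=P[300:415,235:405].reshape(-1,3)
m=(q[:,2]>.17)&(p[300:415,235:405].reshape(-1,3).min(1)>150)
q=q[m];print(len(q),np.percentile(q[:,2],[5,50,95]),(q.max(0)+q.min(0))/2,np.ptp(q,axis=0))
A=np.c_[q[:,:2],np.ones(len(q))];print("slope",np.linalg.lstsq(A,q[:,2],rcond=None)[0])
xy=q[:,:2]; c=(xy.max(0)+xy.min(0))/2; r=np.hypot(*(xy-c).T);o=xy[r>.025];print("outer",circ(o,r=.027),len(o)); i=xy[r<.0155];print("inner",circ(i),len(i))
for z0 in (.045,.055,.06):
  s=P[(d>0)&(P[...,2]>z0)&(P[...,2]<z0+.006)&(np.hypot(P[...,0]-.584,P[...,1]-.25)<.03)]
  if len(s)>5: print(z0,len(s),(s.max(0)+s.min(0))/2,np.ptp(s,axis=0))
E
```

```text
9146 [0.20695649 0.20789511 0.20882696] [0.57955038 0.16195818 0.26241175] [0.0531132  0.095897   0.11795926]
slope [-0.00336095  0.16007564  0.18807035]
outer [0.57945812 0.14841775] 6074
inner [0.57929386 0.10781095 0.04963666] 1169
0.045 30 [0.58291932 0.24366213 0.04795842] [0.01789327 0.00688644 0.00587288]
0.055 367 [0.5840082  0.25036065 0.05799265] [0.01980198 0.02008347 0.00598275]
0.06 265 [0.58391026 0.25141481 0.06265033] [0.01442302 0.01384313 0.00528593]
```

```bash
python3 - <<'E'
from h import *
z=np.load("w2.npz");P,p,d=z["P"],z["p"].astype(int),z["d"]
q=P[270:420,235:405].reshape(-1,3)
q=q[(q[:,2]>.200)&(q[:,2]<.215)&(p[270:420,235:405].reshape(-1,3).min(1)>150)]
A=np.c_[q[:,:2],np.ones(len(q))];print("slope",np.linalg.lstsq(A,q[:,2],rcond=None)[0],len(q))
xy=q[:,:2];print((q.max(0)+q.min(0))/2,np.ptp(q,axis=0),np.median(q,0))
im=z["p"];hsv=im.astype(int);br=(hsv[...,0]-hsv[...,2]>40);br[:270]=0;br[430:]=0;br[:,:230]=0;br[:,410:]=0
b=P[br&(P[...,2]>.203)&(P[...,2]<.212)];print("core ring",len(b),(b.max(0)+b.min(0))/2,np.ptp(b,axis=0))
E
```

```text
slope [-0.00245451  0.00252569  0.20895412] 11081
[0.57955038 0.14046088 0.20677169] [0.0531132  0.05366055 0.00667915] [0.57921053 0.14431527 0.20789351]
core ring 1867 [0.57935676 0.14053799 0.2085246 ] [0.03102517 0.0314152  0.00401956]
```

Call:
{"name": "play_rows", "arguments": {
  "motion": [
    [[0.005, 0.12, 0], [0, 0, 0]],
    [[0.011, 0.24, 0], [0, 0, 0]],
    [[0.011, 0.2755, -0.05], [0, 0, 0]],
    [[0.011, 0.2755, -0.13], [0, 0, 0]],
    [[0.011, 0.2755, -0.2], [0, 0, 0]],
    [[0.011, 0.2755, -0.21], [0, 0, 0]],
    [[0.011, 0.2755, -0.21], [0, 0, 0]]
  ]
}}

```text
time: 6.68
tool_pos: [0.5849, 0.248, 0.0941]
tcp_rot: [-1.571, 0.001, 0.0]
wrist_force: [0.1, 1.0, -0.6]
width: 0.621
```

```bash
python3 - <<'E'
from h import *
s=bot.read_state();print(s["time"],s["tool_pos"],s["width"])
p,d=cams.read_camera("wrist");cv2.imwrite("pics/w3.png",p[:,:,::-1])
P=cloud("wrist",d,s)
br=(p[...,0].astype(int)-p[...,2]>40);br[:270]=0;br[430:]=0;br[:,:230]=0;br[:,410:]=0
b=P[br&(abs(P[...,2]-.122)<.006)];print("core ring",len(b),(b.max(0)+b.min(0))/2,np.ptp(b,axis=0))
q=P[(d>0)&(P[...,2]>.070)&(P[...,2]<.079)&(np.hypot(P[...,0]-.586,P[...,1]-.249)<.09)&(np.hypot(P[...,0]-.586,P[...,1]-.249)>.06)]
print(len(q),circ(q[:,:2]),circ(q[:,:2],r=.071))
E
```

```text
6.675 [0.58491675 0.2479996  0.09412545] 0.6208178192989706
core ring 1915 [0.58405995 0.24743151 0.12236556] [0.0310689  0.03189635 0.00617975]
8214 [0.5837798  0.25140556 0.06987975] [0.58377895 0.25073936]
```

View pics/w3.png

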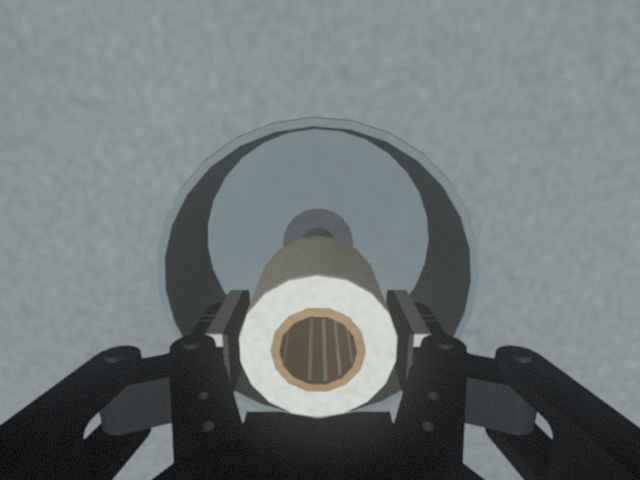

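Call:
{"name": "play_rows", "arguments": {
  "motion": [
    [[0, 0, 0], [0, 0, 0]],
    [[0, 0, 0], [0, 0, 0]]
  ]
}}

```text
time: 6.98
tool_pos: [0.5857, 0.2492, 0.0956]
tcp_rot: [-1.57, -0.002, -0.001]
wrist_force: [-0.4, 0.2, 0.0]
width: 0.625
```

```bash
python3 - <<'E'
from h import *
for k in range(4):
    s=bot.read_state();print(s["time"],s["tool_pos"])
    p,d=cams.read_camera("wrist")
    P=cloud("wrist",d,s)-s["tool_pos"]
    br=(p[...,0].astype(int)-p[...,2]>40);br[:270]=0;br[430:]=0;br[:,:230]=0;br[:,410:]=0
    b=P[br&(abs(P[...,2]-.028)<.006)];print("core ring",len(b),(b.max(0)+b.min(0))/2,np.ptp(b,axis=0),np.median(b,0))
    r=np.hypot(P[...,0],P[...,1])
    q=P[(d>0)&(abs(P[...,2]+.02)<.005)&(r<.09)&(r>.055)]
    print(len(q),q[:,2].mean(),circ(q[:,:2]),circ(q[:,:2],r=.071),"extent",q.min(0),q.max(0))
E
```

```text
6.975 [0.58569718 0.2492396  0.09562275]
core ring 1913 [-0.00103981 -0.00064444  0.02827862] [0.03110474 0.03141706 0.00643051] [-0.00083305  0.00050251  0.02952575]
7765 -0.021228610007325215 [-0.00194518  0.00214684  0.06993072] [-0.00194061  0.00149493] extent [-0.07449074 -0.07003131 -0.02499324] [ 0.07090112  0.07441031 -0.01832364]
7.025 [0.58549696 0.24923998 0.0953667 ]
core ring 1908 [-0.00098328 -0.00096553  0.02948123] [0.03101887 0.0315938  0.00365962] [-0.00082302  0.00073537  0.02952438]
7863 -0.021013458050205373 [-0.0017431   0.00216606  0.06990493] [-0.00174132  0.00150666] extent [-0.07441564 -0.06963577 -0.02499946] [ 0.07073058  0.0744205  -0.01807872]
7.075 [0.58530532 0.24922084 0.09510033]
core ring 1911 [-0.00098849 -0.00094265  0.02941636] [0.03117225 0.0314231  0.00413853] [-0.00082807  0.00066747  0.02956428]
8008 -0.02079708318745933 [-0.00155267  0.00222184  0.06987239] [-0.00155363  0.00154244] extent [-0.0741275  -0.06937661 -0.02499562] [ 0.07102365  0.07436995 -0.01764031]
7.125 [0.58513461 0.24918743 0.09487205]
core ring 1908 [-0.00094098 -0.00084904  0.02953659] [0.03099336 0.03196442 0.00401047] [-0.00080752  0.00067427  0.02954646]
8112 -0.020616704363469008 [-0.0013787   0.00226268  0.06984425] [-0.00138074  0.00157301] extent [-0.07425795 -0.06949815 -0.02499705] [ 0.07115513  0.07435999 -0.01747466]
```

Call:
{"name": "play_rows", "arguments": {
  "motion": [
    [[0, 0.007, 0], [0, 0, 0]],
    [[0, 0.007, -0.02], [0, 0, 0]],
    [[0, 0.007, -0.04], [0, 0, 0]],
    [[0, 0.007, -0.06], [0, 0, 0]],
    [[0, 0.007, -0.075], [0, 0, 0]],
    [[0, 0.007, -0.075], [0, 0, 0]]
  ]
}}

```text
time: 7.92
tool_pos: [0.5842, 0.2516, 0.0633]
tcp_rot: [-1.571, 0.001, 0.002]
wrist_force: [0.5, -0.3, -1.0]
width: 0.625
```

No contact force and the bore is about 20 mm past the spindle tip, so I'll continue down.

Call:
{"name": "play_rows", "arguments": {
  "motion": [
    [[0, 0, -0.03], [0, 0, 0]],
    [[0, 0, -0.055], [0, 0, 0]],
    [[0, 0, -0.075], [0, 0, 0]],
    [[0, 0, -0.09], [0, 0, 0]],
    [[0, 0, -0.09], [0, 0, 0]],
    [[0, 0, -0.09], [0, 0, 0]]
  ]
}}

```text
time: 8.68
tool_pos: [0.5851, 0.252, 0.0285]
tcp_rot: [-1.571, -0.001, 0.0]
wrist_force: [0.2, -0.0, -0.8]
width: 0.628
```

```bash
python3 - <<'E'
from h import *
s=bot.read_state();print(s["time"],s["tool_pos"],s["wrist_force"])
p,d=cams.read_camera("wrist");P=cloud("wrist",d,s);cv2.imwrite("pics/w4.png",p[:,:,::-1])
print(np.median(P[330:370,255:265,2]),np.median(P[330:370,375:385,2]))
E
```

```text
8.675 [0.58514362 0.25196755 0.02853657] [ 0.20196654 -0.02816993 -0.83710787]
0.057832821966576436 0.057761228698796366
```

View pics/w4.png

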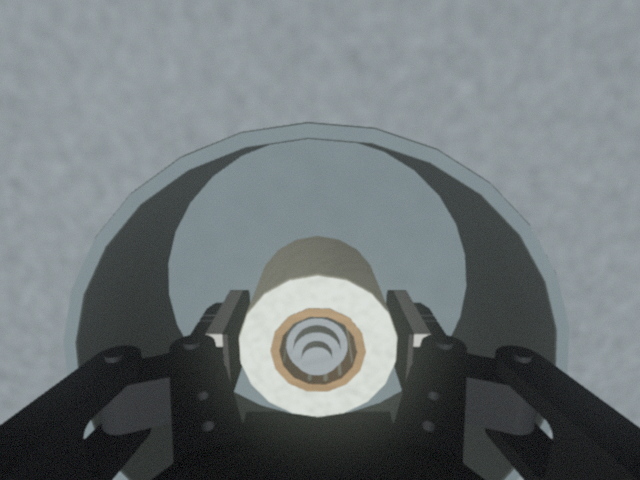

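The spindle tip shows centred in the bore at (317,350) and the roll top is about 58 mm up, 3 mm above its seat. I'll lower it the last bit and let go.

Call:
{"name": "play_rows", "arguments": {
  "motion": [
    [[0, 0, -0.005], [0, 0, 0]],
    [[0, 0, -0.0075], [0, 0, 0]],
    [[0, 0, -0.0075], [0, 0, 0]]
  ]
}}

```text
time: 9.1
tool_pos: [0.585, 0.2519, 0.0257]
tcp_rot: [-1.571, -0.001, 0.0]
wrist_force: [-1.1, -0.4, 3.0]
width: 0.63
```

Call:
{"name": "play_rows", "arguments": {
  "motion": [
    [[0, 0, 0], [0, 0, 0]],
    [[0, 0, 0], [0, 0, 0]],
    [[0, 0, 0], [0, 0, 0]],
    [[0, 0, 0], [0, 0, 0]],
    [[0, 0, 0], [0, 0, 0]]
  ],
  "gripper": 0
}}

```text
time: 9.72
tool_pos: [0.5849, 0.2518, 0.0252]
tcp_rot: [-1.571, -0.001, 0.001]
wrist_force: [0.1, -0.5, 0.2]
width: 1.003
```

```bash
python3 - <<'E'
from h import *
s=bot.read_state();print(s["time"],s["tool_pos"],s["wrist_force"],s["width"])
p,d=cams.read_camera("wrist");P=cloud("wrist",d,s);cv2.imwrite("pics/w5.png",p[:,:,::-1])
print(np.median(P[330:370,255:265,2]),np.median(P[330:370,375:385,2]))
E
```

```text
9.725 [0.58486225 0.25181961 0.02524142] [ 0.10021283 -0.50562377  0.15522181] 1.0028145311175989
0.05494160267055992 0.05492302527138124
```

View pics/w5.png

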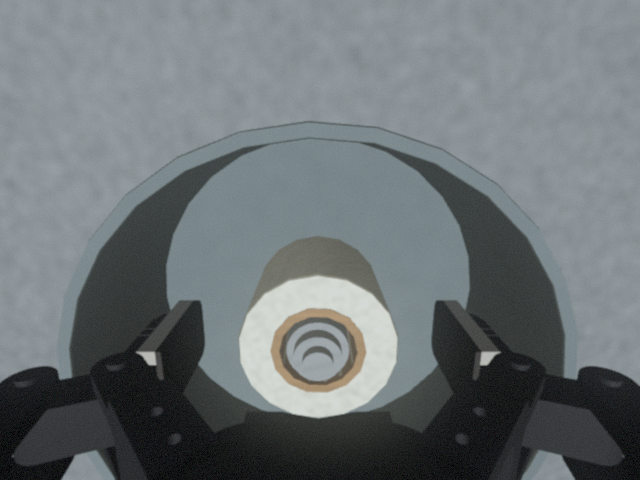

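The roll sits with its top at 55 mm, is free, and is concentric with the spindle. I'll retreat straight up and measure the canister from there.

Call:
{"name": "play_rows", "arguments": {
  "motion": [
    [[0, 0, 0.1], [0, 0, 0]],
    [[0, 0, 0.2], [0, 0, 0]],
    [[0, 0, 0.3], [0, 0, 0]],
    [[0, 0, 0.42], [0, 0, 0]],
    [[0, 0, 0.42], [0, 0, 0]],
    [[0, 0, 0.42], [0, 0, 0]],
    [[0, 0, 0.42], [0, 0, 0]]
  ]
}}

```text
time: 10.65
tool_pos: [0.5836, 0.2514, 0.1912]
tcp_rot: [-1.572, 0.002, 0.003]
wrist_force: [-0.5, -0.2, -0.3]
width: 1.002
```

```bash
python3 - <<'E'
from h import *
for k in range(2):
    s=bot.read_state();print(s["time"],s["tool_pos"])
    p,d=cams.read_camera("wrist");P=cloud("wrist",d,s)
    r=np.hypot(P[...,0]-.584,P[...,1]-.25)
    q=P[(d>0)&(abs(P[...,2]-.075)<.003)&(r<.09)&(r>.06)]
    print(len(q),np.median(q[:,2]),circ(q[:,:2]),"mid",(q.min(0)+q.max(0))/2,np.ptp(q,axis=0))
    r=np.hypot(P[...,0]-.584,P[...,1]-.25)
    q=P[(d>0)&(abs(P[...,2]-.055)<.003)&(r<.045)]
    print("roll",len(q),np.median(q[:,2]),(q.min(0)+q.max(0))/2,np.ptp(q,axis=0))
cv2.imwrite("pics/w6.png",p[:,:,::-1])
E
```

```text
10.65 [0.58362698 0.25136219 0.19116732]
3883 0.07474417522891139 [0.58370467 0.25126086 0.07024995] mid [0.58334826 0.25057207 0.07470946] [0.14555561 0.14537075 0.00539145]
roll 3243 0.05490746016195627 [0.58398855 0.25152819 0.05499503] [0.05286888 0.05343942 0.00597042]
10.7 [0.58364594 0.25137843 0.19106839]
3880 0.07470294063899666 [0.58367688 0.25125776 0.07025861] mid [0.58341769 0.25061174 0.07495066] [0.14509246 0.14532252 0.00588669]
roll 3249 0.05487387943876132 [0.58403774 0.25164283 0.05501089] [0.0530141  0.05321907 0.00597193]
```

View pics/w6.png

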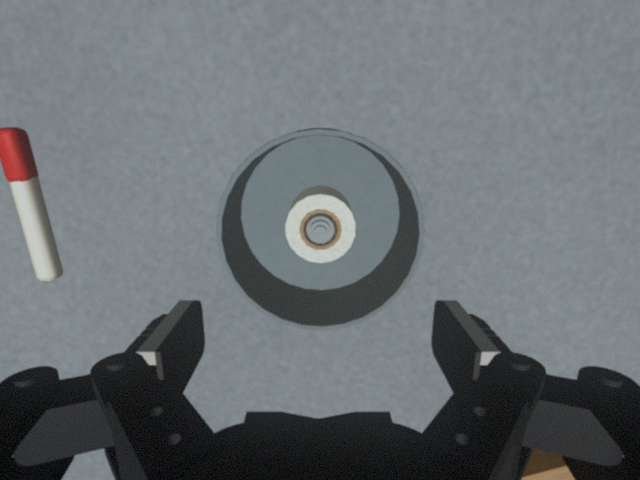

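The canister centre is (0.5836, 0.251), straight under the TCP, and the roll at (318,228) is concentric with it. Now over to the lid.

Call:
{"name": "play_rows", "arguments": {
  "motion": [
    [[-0.1, -1, 0.02], [0, 0, 0]],
    [[-0.1, -1, 0.02], [0, 0, 0]],
    [[-0.1, -1, 0.02], [0, 0, 0]],
    [[-0.1, -1, 0.02], [0, 0, 0]],
    [[-0.1, -1, 0.02], [0, 0, 0]],
    [[-0.1, -1, 0.02], [0, 0, 0]],
    [[-0.1, -1, 0.02], [0, 0, 0]]
  ]
}}

```text
time: 11.62
tool_pos: [0.5437, -0.1512, 0.2004]
tcp_rot: [-1.571, 0.003, -0.001]
wrist_force: [-0.1, 0.1, -0.2]
width: 0.996
```

Call:
{"name": "play_rows", "arguments": {
  "motion": [
    [[-0.105, -0.33, 0], [0, 0, 0]],
    [[-0.105, -0.33, 0], [0, 0, 0]],
    [[-0.105, -0.33, 0], [0, 0, 0]],
    [[-0.105, -0.33, 0], [0, 0, 0]],
    [[-0.105, -0.33, 0], [0, 0, 0]],
    [[-0.105, -0.33, 0], [0, 0, 0]]
  ]
}}

```text
time: 12.38
tool_pos: [0.5034, -0.2786, 0.2011]
tcp_rot: [-1.57, -0.002, 0.002]
wrist_force: [-0.5, -0.2, 0.5]
width: 0.993
```

```bash
cat > lid.py <<'E'
from h import *
import sys
for k in range(2):
    s=bot.read_state();print(s["time"],s["tool_pos"])
    p,d=cams.read_camera("wrist");P=cloud("wrist",d,s);c=p.astype(int)
    org=(c[...,0]>120)&(c[...,2]<60)&(c[...,0]-c[...,1]>60)&(d>0)
    q=P[org];zt=np.percentile(q[:,2],98);t=q[q[:,2]>zt-.003]
    print("stem n",len(q),"top",zt,(t.min(0)+t.max(0))/2,np.ptp(t,axis=0))
    bl=(c[...,2]-c[...,0]>50)&(d>0);q=P[bl]
    a=q[abs(q[:,2]-(zt-.03))<.003];print("collar top",len(a),np.median(a[:,2]),(a.min(0)+a.max(0))/2,np.ptp(a,axis=0))
    a=q[abs(q[:,2]-(zt-.056))<.004];print("plate",len(a),np.median(a[:,2]),(a.min(0)+a.max(0))/2,np.ptp(a,axis=0))
cv2.imwrite(f"pics/{sys.argv[1]}.png",p[:,:,::-1])
E
python3 lid.py w7
```

```text
12.375 [ 0.50338726 -0.27861364  0.20112509]
stem n 6910 top 0.02317502353200206 [ 0.50277881 -0.37964766  0.15387678] [0.26404488 0.23925215 0.26739536]
  return _methods._mean(a, axis=axis, dtype=dtype,
  ret = ret.dtype.type(ret / rcount)
Traceback (most recent call last):
  File "lid.py", line 10, in <module>
    a=q[abs(q[:,2]-(zt-.03))<.003];print("collar top",len(a),np.median(a[:,2]),(a.min(0)+a.max(0))/2,np.ptp(a,axis=0))
                                                                                ~~~~~^^^
ValueError: zero-size array to reduction operation minimum which has no identity
```

Red lids are in view, so I need tighter filters.

```bash
sed -i 's/    org=.*/    near=np.hypot(P[...,0]-s["tool_pos"][0],P[...,1]-s["tool_pos"][1])<.1\n    org=near\&(c[...,0]>120)\&(c[...,2]<70)\&(c[...,1]>45)\&(c[...,0]-c[...,1]>50)\&(d>0)/; s/bl=(/bl=near\&(/' lid.py
python3 lid.py w7
```

```text
12.425 [ 0.50341376 -0.27873176  0.20125782]
stem n 2 top 0.2806714081180268 [ 0.52591018 -0.2606714   0.28174441] [0. 0. 0.]
  return _methods._mean(a, axis=axis, dtype=dtype,
  ret = ret.dtype.type(ret / rcount)
Traceback (most recent call last):
  File "lid.py", line 11, in <module>
    a=q[abs(q[:,2]-(zt-.03))<.003];print("collar top",len(a),np.median(a[:,2]),(a.min(0)+a.max(0))/2,np.ptp(a,axis=0))
                                                                                ~~~~~^^^
ValueError: zero-size array to reduction operation minimum which has no identity
```

```bash
sed -i '/cv2.imwrite/d; s/c=p.astype(int)/c=p.astype(int);cv2.imwrite(f"pics\/{sys.argv[1]}.png",p[:,:,::-1])/; s/\[:,2\]-(zt/[:,2]-(zt/' lid.py
python3 lid.py w7 >/dev/null 2>&1; ls pics
```

```text
scene0.png
side0.png
w1.png
w2.png
w3.png
w4.png
w5.png
w6.png
w7.png
wrist0.png
```

View pics/w7.png

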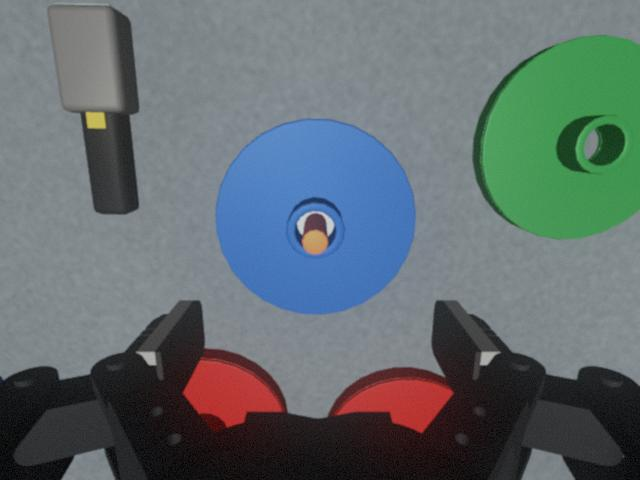

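The stem top is at (315,243), with the blue lid round it and the scanner and green lid clear. I'll segment by height instead of colour.

```bash
cat > lid.py <<'E'
from h import *
import sys
off=float(sys.argv[2]) if len(sys.argv)>2 else 0
for k in range(2):
    s=bot.read_state();print(s["time"],s["tool_pos"])
    p,d=cams.read_camera("wrist");P=cloud("wrist",d,s);cv2.imwrite(f"pics/{sys.argv[1]}.png",p[:,:,::-1])
    near=(d>0)&(np.hypot(P[...,0]-s["tool_pos"][0],P[...,1]-s["tool_pos"][1])<.1)
    near[300:]=0
    for n,z,t in (("stem top",.099,.003),("collar top",.069,.003),("plate",.043,.003)):
        a=P[near&(abs(P[...,2]-z-off)<t)]
        if len(a): print(n,len(a),np.median(a[:,2]),(a.min(0)+a.max(0))/2,np.ptp(a,axis=0),np.median(a,0))
E
python3 lid.py w7
```

```text
12.525 [ 0.5033194  -0.27913807  0.20134737]
stem top 527 0.09881373408500452 [ 0.50028904 -0.2787965   0.09850979] [0.01670989 0.01730941 0.00491596] [ 0.49998559 -0.2786482   0.09881373]
collar top 1353 0.06877242657680718 [ 0.50039708 -0.27926714  0.06885062] [0.04310157 0.04321123 0.00567916] [ 0.50042322 -0.27554637  0.06877243]
plate 27018 0.042994536838504085 [ 0.5003707  -0.27236404  0.04300367] [0.16107515 0.14757721 0.0059869 ] [ 0.50024666 -0.26765547  0.04299454]
12.575 [ 0.50323285 -0.27933489  0.20136871]
stem top 529 0.0987797757289417 [ 0.50018406 -0.27885399  0.09856567] [0.0167338  0.01730531 0.00506745] [ 0.50054726 -0.27865456  0.09877978]
collar top 1353 0.06877173662868555 [ 0.50026796 -0.27907418  0.06900348] [0.04329218 0.04337549 0.0059219 ] [ 0.50034766 -0.27570787  0.06877174]
plate 27079 0.04297840759237298 [ 0.50020712 -0.27247937  0.0430172 ] [0.16080711 0.14740042 0.00595511] [ 0.50017581 -0.2678      0.04297841]
```

Call:
{"name": "play_rows", "arguments": {
  "motion": [
    [[-0.0075, 0, -0.1], [0, 0, 0]],
    [[-0.0075, 0, -0.2], [0, 0, 0]],
    [[-0.0075, 0, -0.27], [0, 0, 0]],
    [[-0.0075, 0, -0.3], [0, 0, 0]],
    [[-0.0075, 0, -0.315], [0, 0, 0]],
    [[-0.0075, 0, -0.315], [0, 0, 0]],
    [[-0.0075, 0, -0.315], [0, 0, 0]]
  ]
}}

```text
time: 13.5
tool_pos: [0.5008, -0.2808, 0.0766]
tcp_rot: [-1.572, -0.002, -0.001]
wrist_force: [0.1, -0.2, -0.4]
width: 1.001
```

```bash
python3 lid.py w8
```

```text
13.5 [ 0.50079104 -0.28076207  0.07663703]
collar top 2431 0.06869064654816753 [ 0.50020003 -0.26898696  0.06899477] [0.04345129 0.02323932 0.00597182] [ 0.50043747 -0.26690299  0.06869065]
plate 48531 0.04297273723913047 [ 0.50041872 -0.24544905  0.04302091] [0.16165368 0.09320203 0.00595617] [ 0.50008523 -0.24590427  0.04297274]
13.55 [ 0.50079006 -0.28071289  0.07662149]
collar top 2420 0.06875339299553221 [ 0.50057049 -0.26895885  0.06898692] [0.04300597 0.02297843 0.00597092] [ 0.50043561 -0.26683725  0.06875339]
plate 48533 0.043005302100099785 [ 0.50047489 -0.2453254   0.04302059] [0.1612705  0.09301698 0.00593988] [ 0.50008391 -0.24583338  0.0430053 ]
```

View pics/w8.png

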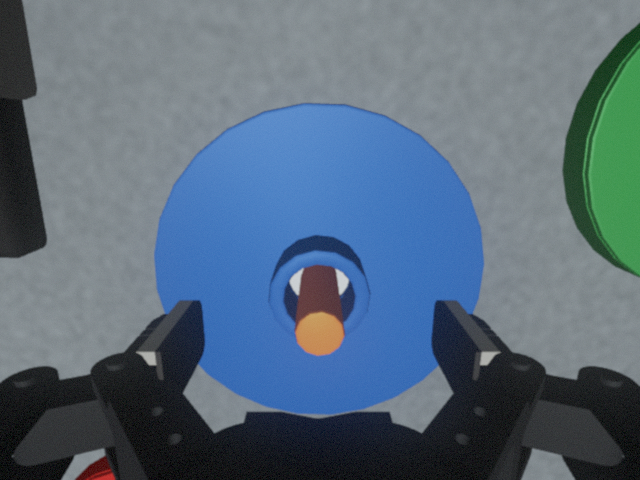

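Stem top at (320,333), midway between the pads. I'll trim y by +2 mm, lower 2 mm and close on the stem.

Call:
{"name": "play_rows", "arguments": {
  "motion": [
    [[0, 0.005, -0.004], [0, 0, 0]],
    [[0, 0.005, -0.004], [0, 0, 0]],
    [[0, 0.005, -0.004], [0, 0, 0]],
    [[0, 0.005, -0.004], [0, 0, 0]],
    [[0, 0.005, -0.004], [0, 0, 0]],
    [[0, 0.005, -0.004], [0, 0, 0]],
    [[0, 0.005, -0.004], [0, 0, 0]],
    [[0, 0.005, -0.004], [0, 0, 0]],
    [[0, 0.005, -0.004], [0, 0, 0]]
  ],
  "gripper": 1,
  "squeeze": 60
}}

```text
time: 14.72
tool_pos: [0.5002, -0.2783, 0.074]
tcp_rot: [-1.571, -0.001, 0.0]
wrist_force: [0.9, 1.8, 3.6]
width: 0.189
```

```bash
python3 lid.py w9
```

```text
14.725 [ 0.50015013 -0.27827884  0.07397528]
collar top 1970 0.068680905400854 [ 0.49895147 -0.2671391   0.06899242] [0.0420903  0.01962654 0.00597768] [ 0.49897098 -0.26471261  0.06868091]
plate 47537 0.04300953612436668 [ 0.49927069 -0.2436044   0.04305962] [0.16103991 0.08928417 0.00587526] [ 0.49893624 -0.24456541  0.04300954]
14.775 [ 0.50015667 -0.27824902  0.07394886]
collar top 1959 0.06876043070201797 [ 0.49892101 -0.26698842  0.0689954 ] [0.04215723 0.01893512 0.00594356] [ 0.49897739 -0.26467558  0.06876043]
plate 47558 0.042987503346522495 [ 0.49874424 -0.24348184  0.04307438] [0.16141441 0.08908345 0.00584713] [ 0.49894081 -0.24454048  0.0429875 ]
```

View pics/w9.png

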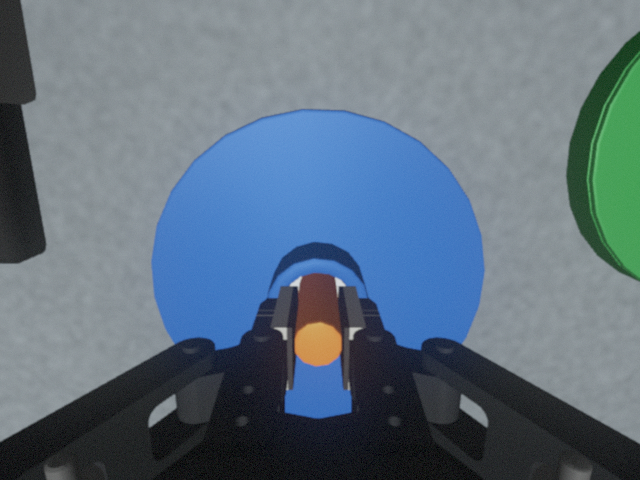

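The stem at (318,340) is gripped (about 16–18 mm opening). I'll lift slowly and check that both lids come along level.

Call:
{"name": "play_rows", "arguments": {
  "motion": [
    [[0, 0, 0.01], [0, 0, 0]],
    [[0, 0, 0.03], [0, 0, 0]],
    [[0, 0, 0.06], [0, 0, 0]],
    [[0, 0, 0.1], [0, 0, 0]],
    [[0, 0, 0.14], [0, 0, 0]],
    [[0, 0, 0.18], [0, 0, 0]],
    [[0, 0, 0.22], [0, 0, 0]],
    [[0, 0, 0.25], [0, 0, 0]],
    [[0, 0, 0.25], [0, 0, 0]],
    [[0, 0, 0.25], [0, 0, 0]]
  ]
}}

```text
time: 16.08
tool_pos: [0.4995, -0.2779, 0.1731]
tcp_rot: [-1.57, 0.0, 0.001]
wrist_force: [-0.2, -0.4, -3.0]
width: 0.188
```

```bash
python3 lid.py w10 .1
python3 - <<'E'
from h import *
for n in["side","scene"]:
    p,d=cams.read_camera(n);cv2.imwrite(f"pics/{n}10.png",p[:,:,::-1])
s=bot.read_state();p,d=cams.read_camera("wrist");P=cloud("wrist",d,s)
a=P[(p[...,2].astype(int)-p[...,0]>50)&(abs(P[...,2]-.143)<.01)&(d>0)]
print(np.linalg.lstsq(np.c_[a[:,:2]-a[:,:2].mean(0),np.ones(len(a))],a[:,2],rcond=None)[0],len(a))
E
```

```text
16.075 [ 0.49948029 -0.27792111  0.17314333]
collar top 1888 0.1679372092850079 [ 0.49824416 -0.26640691  0.16900776] [0.04214007 0.0187592  0.00597843] [ 0.49870065 -0.26451961  0.16793721]
plate 47548 0.14215981686087004 [ 0.49841106 -0.24319658  0.14299626] [0.16107992 0.08918842 0.00598329] [ 0.49822357 -0.24427154  0.14215982]
16.125 [ 0.49928026 -0.27778781  0.17277484]
collar top 1840 0.16758101524353317 [ 0.49830134 -0.26624268  0.16897017] [0.04169777 0.01849504 0.00593677] [ 0.49849685 -0.26439275  0.16758102]
plate 47429 0.14180837030396412 [ 0.49810444 -0.24302649  0.1429843 ] [0.16094306 0.08907267 0.00596081] [ 0.49800438 -0.24415865  0.14180837]
[-0.00132674  0.00204005  0.14178571] 58331
```

View pics/side10.png

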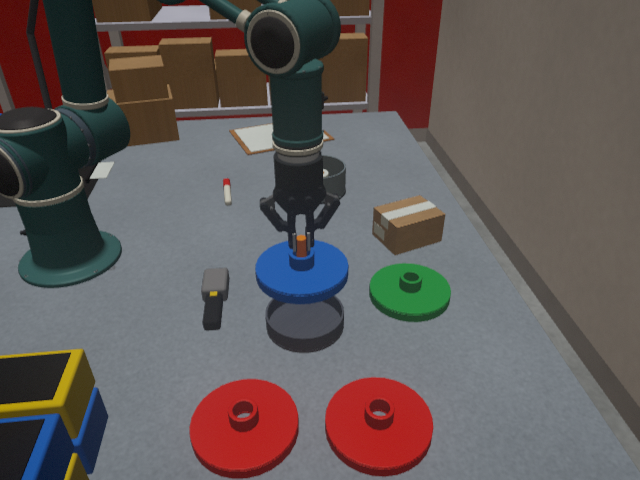

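View pics/w10.png

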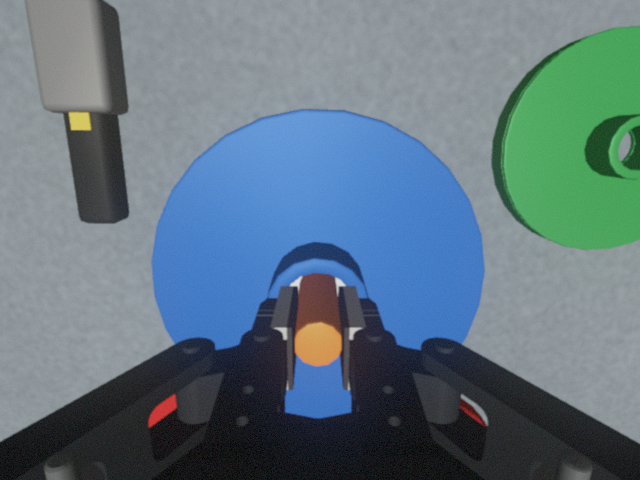

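```bash
python3 - <<'E'
from h import *
for k in range(2):
    s=bot.read_state();p,d=cams.read_camera("wrist");P=cloud("wrist",d,s)-s["tool_pos"];c=p.astype(int)
    m=(c[...,0]>170)&(c[...,2]<110)&(c[...,0]-c[...,2]>70)&(d>0);m[:300]=0;m[380:]=0;m[:,:280]=0;m[:,355:]=0
    q=P[m];zt=np.median(q[:,2]);t=q[abs(q[:,2]-zt)<.003];print(s["time"],s["tool_pos"],len(t),zt,(t.min(0)+t.max(0))/2,np.ptp(t,axis=0))
E
```

```text
16.325 [ 0.49946944 -0.27792102  0.17290132] 1576 0.024877732798689753 [-0.00090355 -0.00089079  0.02492466] [0.01569333 0.0170147  0.00391195]
16.375 [ 0.49953642 -0.27796441  0.17300978] 1575 0.024902456956165164 [-0.0009363  -0.00084538  0.02492641] [0.01564129 0.0169201  0.00364087]
```

The stem is 0.9 mm off the TCP in x and y. I'll carry the lids over smoothly.

Call:
{"name": "play_rows", "arguments": {
  "motion": [
    [[0.01, 0.04, 0.0], [0, 0, 0]],
    [[0.03, 0.12, 0.02], [0, 0, 0]],
    [[0.05, 0.22, 0.03], [0, 0, 0]],
    [[0.07, 0.33, 0.03], [0, 0, 0]],
    [[0.09, 0.44, 0.03], [0, 0, 0]],
    [[0.11, 0.55, 0.03], [0, 0, 0]],
    [[0.13, 0.66, 0.03], [0, 0, 0]],
    [[0.15, 0.77, 0.03], [0, 0, 0]],
    [[0.17, 0.87, 0.03], [0, 0, 0]],
    [[0.19, 0.96, 0.03], [0, 0, 0]]
  ]
}}

```text
time: 17.68
tool_pos: [0.5755, 0.1085, 0.1858]
tcp_rot: [-1.57, -0.001, 0.001]
wrist_force: [0.1, -1.0, -2.8]
width: 0.189
```

Call:
{"name": "play_rows", "arguments": {
  "motion": [
    [[0.007, 0.09, 0.0], [0, 0, 0]],
    [[0.015, 0.18, 0.0], [0, 0, 0]],
    [[0.02, 0.26, 0.0], [0, 0, 0]],
    [[0.0225, 0.32, 0.0], [0, 0, 0]],
    [[0.0225, 0.355, 0.0], [0, 0, 0]],
    [[0.0225, 0.364, 0.0], [0, 0, 0]],
    [[0.0225, 0.3645, 0.0], [0, 0, 0]],
    [[0.0225, 0.3645, 0.0], [0, 0, 0]],
    [[0.0225, 0.3645, 0.0], [0, 0, 0]]
  ]
}}

```text
time: 18.8
tool_pos: [0.585, 0.2508, 0.1857]
tcp_rot: [-1.571, 0.0, -0.0]
wrist_force: [-0.4, -0.2, -3.7]
width: 0.189
```

```bash
cat > loc.py <<'E'
from h import *
import sys
for k in range(3):
    s=bot.read_state();p,d=cams.read_camera("wrist");P=cloud("wrist",d,s);c=p.astype(int)
    g=(c.max(2)-c.min(2)<40)&(d>0)
    r=np.hypot(P[...,0]-.5836,P[...,1]-.251)
    q=P[g&(abs(P[...,2]-.075)<.003)&(r<.085)&(r>.06)]
    print(s["time"],s["tool_pos"],"rim",len(q),circ(q[:,:2],r=.0705) if len(q)>50 else "")
cv2.imwrite(f"pics/{sys.argv[1]}.png",p[:,:,::-1])
E
python3 loc.py w11
```

```text
18.8 [0.58498025 0.2508249  0.18572431] rim 0 
18.85 [0.58498108 0.25092008 0.18572224] rim 0 
18.9 [0.58496421 0.25107302 0.18574225] rim 0
```

View pics/w11.png

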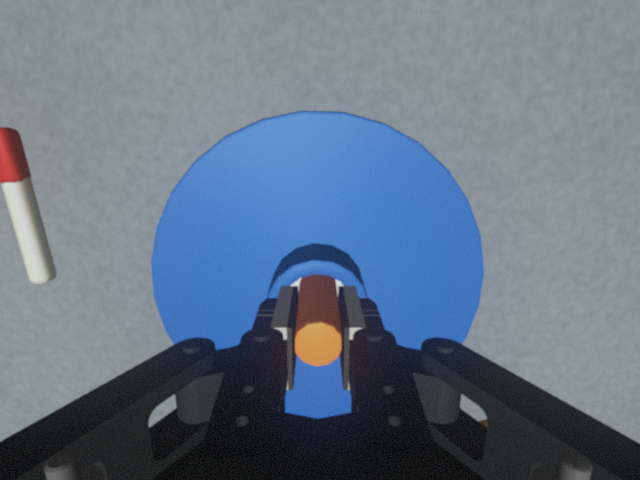

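The lid now hides the rim; TCP is (0.585, 0.251), within about 1 mm of the target. I'll descend until the plug is just above the rim.

Call:
{"name": "play_rows", "arguments": {
  "motion": [
    [[0, 0.002, -0.02], [0, 0, 0]],
    [[0, 0.002, -0.05], [0, 0, 0]],
    [[0, 0.002, -0.08], [0, 0, 0]],
    [[0, 0.002, -0.11], [0, 0, 0]],
    [[0, 0.002, -0.135], [0, 0, 0]],
    [[0, 0.002, -0.15], [0, 0, 0]],
    [[0, 0.002, -0.15], [0, 0, 0]],
    [[0, 0.002, -0.15], [0, 0, 0]]
  ]
}}

```text
time: 19.95
tool_pos: [0.5853, 0.2526, 0.1262]
tcp_rot: [-1.57, -0.001, -0.0]
wrist_force: [0.3, -0.1, -3.0]
width: 0.188
```

```bash
python3 - <<'E'
from h import *
s=bot.read_state();print(s["time"],s["tool_pos"],s["wrist_force"])
for n in["side","scene"]:
    p,d=cams.read_camera(n)
    P=cloud(n,d)
    m=(p[...,2].astype(int)-p[...,0]>50)&(d>0)&(np.hypot(P[...,0]-.584,P[...,1]-.25)<.12)
    a=P[m&(abs(P[...,2]-np.median(P[m][:,2]))<.004)];print(n,np.median(P[m][:,2]),(a.min(0)+a.max(0))/2,np.ptp(a,axis=0))
    z=np.load(n+"0.npz");P0=cloud(n,z["d"]);r=np.hypot(P0[...,0]-.584,P0[...,1]-.25)
    a=P0[(z["d"]>0)&(abs(P0[...,2]-.075)<.003)&(r<.09)];print(" can",(a.min(0)+a.max(0))/2,np.ptp(a,axis=0),circ(a[:,:2]))
    v,u=np.nonzero(m);v0,u0=int(v.mean()),int(u.mean());v0=min(max(v0,120),360);u0=min(max(u0,160),480)
    cv2.imwrite(f"pics/{n}12.png",cv2.resize(p[v0-100:v0+100,u0-130:u0+130,::-1],None,fx=3,fy=3))
E
```

```text
19.95 [0.58529938 0.25261119 0.12620795] [ 0.33676683 -0.12911263 -3.01664896]
side 0.09435580261814329 [0.58354087 0.24694033 0.09432253] [0.1596586  0.16203934 0.00776183]
 can [0.58283389 0.24893161 0.07473838] [0.14307555 0.15022854 0.00547181] [0.58370528 0.247948   0.07036433]
scene 0.09335659312427401 [0.59391308 0.2484636  0.09335107] [0.15163989 0.1602807  0.00798876]
 can [0.58817653 0.24875012 0.07500337] [0.1452614  0.14424649 0.00598635] [0.58847859 0.24836862 0.07062135]
```

View pics/side12.png

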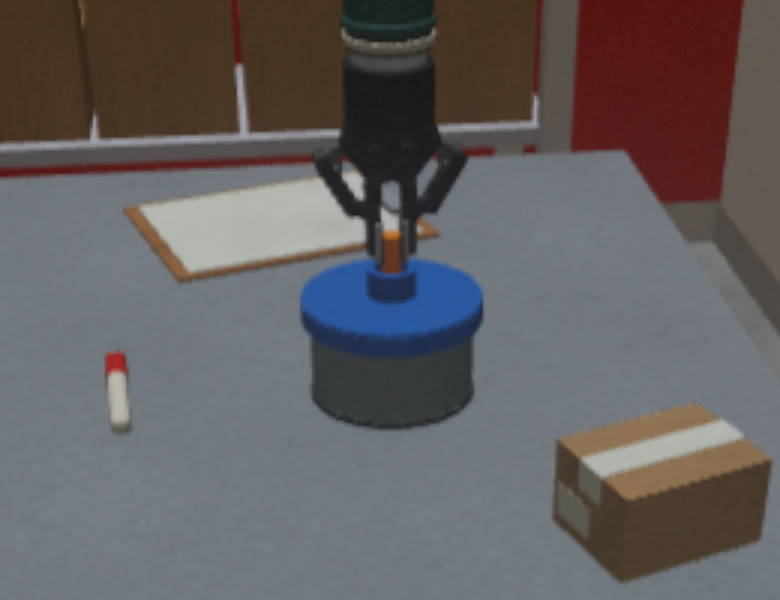

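View pics/scene12.png

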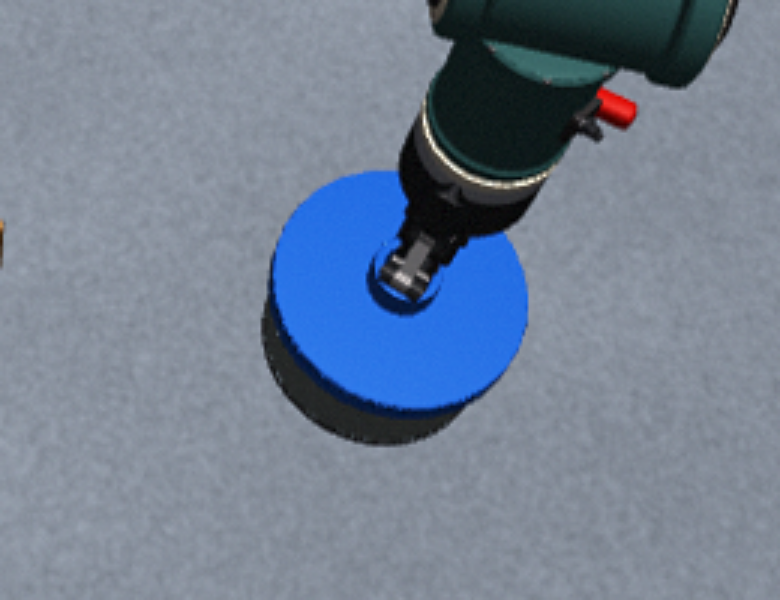

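Side and scene agree the lid sits over the canister within about 1 mm and level. I'll lower gently.

Call:
{"name": "play_rows", "arguments": {
  "motion": [
    [[-0.001, -0.001, -0.005], [0, 0, 0]],
    [[-0.001, -0.001, -0.01], [0, 0, 0]],
    [[-0.001, -0.001, -0.015], [0, 0, 0]],
    [[-0.001, -0.001, -0.02], [0, 0, 0]],
    [[-0.001, -0.001, -0.025], [0, 0, 0]],
    [[-0.001, -0.001, -0.025], [0, 0, 0]],
    [[-0.001, -0.001, -0.025], [0, 0, 0]]
  ]
}}

```text
time: 20.92
tool_pos: [0.5845, 0.2521, 0.1157]
tcp_rot: [-1.571, -0.001, 0.001]
wrist_force: [0.5, 0.2, -3.3]
width: 0.188
```

Call:
{"name": "play_rows", "arguments": {
  "motion": [
    [[0, 0, -0.0025], [0, 0, 0]],
    [[0, 0, -0.004], [0, 0, 0]],
    [[0, 0, -0.005], [0, 0, 0]],
    [[0, 0, -0.005], [0, 0, 0]],
    [[0, 0, -0.005], [0, 0, 0]]
  ]
}}

```text
time: 21.55
tool_pos: [0.5845, 0.2521, 0.114]
tcp_rot: [-1.571, -0.001, 0.0]
wrist_force: [-0.7, -1.4, -0.1]
width: 0.194
```

```bash
python3 lid.py w13 .04
```

```text
21.55 [0.58450465 0.25207155 0.11401861]
collar top 1899 0.10873951822009888 [0.58307345 0.26271003 0.10901037] [0.04170411 0.01885196 0.00593018] [0.5829176  0.26515741 0.10873952]
plate 47087 0.08301082788805786 [0.5832403  0.28643792 0.08306839] [0.16117135 0.0883245  0.00585574] [0.58327455 0.28532821 0.08301083]
21.6 [0.58448033 0.25207209 0.11402381]
collar top 1895 0.10872058708873844 [0.58307882 0.26278738 0.10900179] [0.04181377 0.0190089  0.00599559] [0.58329533 0.26520195 0.10872059]
plate 47080 0.08302465567536436 [0.58323755 0.28632059 0.08300744] [0.16085934 0.08847592 0.00592993] [0.583253   0.28529775 0.08302466]
```

Force is unloaded and the plate is at 83 mm with the collar top at 109 mm, exactly the seated heights. I'll let the clock run a moment and release.

Call:
{"name": "play_rows", "arguments": {
  "motion": [
    [[0, 0, 0], [0, 0, 0]],
    [[0, 0, 0], [0, 0, 0]],
    [[0, 0, 0], [0, 0, 0]],
    [[0, 0, 0], [0, 0, 0]],
    [[0, 0, 0], [0, 0, 0]],
    [[0, 0, 0], [0, 0, 0]]
  ],
  "gripper": 0
}}

```text
time: 22.4
tool_pos: [0.5845, 0.252, 0.1137]
tcp_rot: [-1.571, -0.001, 0.001]
wrist_force: [0.1, -0.4, -0.3]
width: 1.002
```

Call:
{"name": "play_rows", "arguments": {
  "motion": [
    [[0, 0, 0.1], [0, 0, 0]],
    [[0, 0, 0.2], [0, 0, 0]],
    [[0, 0, 0.25], [0, 0, 0]],
    [[0, 0, 0.25], [0, 0, 0]],
    [[0, 0, 0.25], [0, 0, 0]],
    [[0, 0, 0.25], [0, 0, 0]]
  ]
}}

```text
time: 23.15
tool_pos: [0.5832, 0.2516, 0.2113]
tcp_rot: [-1.572, 0.002, 0.003]
wrist_force: [-1.0, -0.4, 0.1]
width: 1.001
```

```bash
python3 lid.py w14 .04
```

```text
23.15 [0.58324669 0.25157252 0.21127201]
stem top 668 0.1388424502038644 [0.58347722 0.25124592 0.13834538] [0.01782848 0.01707523 0.00457087] [0.58344591 0.25163692 0.13884245]
collar top 1639 0.10877717432600173 [0.58312005 0.25039604 0.10900519] [0.0434569  0.04315348 0.00595044] [0.58286952 0.25475942 0.10877717]
plate 30169 0.08301800287379643 [0.58334721 0.26432233 0.08295965] [0.16067534 0.13293381 0.0059006 ] [0.5834016  0.26783332 0.083018  ]
23.2 [0.58341353 0.25163975 0.21148726]
stem top 666 0.13881466460367828 [0.58333518 0.25136791 0.13837541] [0.01724022 0.01714544 0.00468492] [0.5836257  0.25172282 0.13881466]
collar top 1639 0.10872948178194579 [0.58332228 0.25036258 0.10896523] [0.04348455 0.04360565 0.00591659] [0.58302048 0.25473434 0.10872948]
plate 30119 0.082982090516526 [0.58324849 0.26434    0.08299566] [0.16088867 0.13302034 0.00598379] [0.58309408 0.26783115 0.08298209]
```

View pics/w14.png

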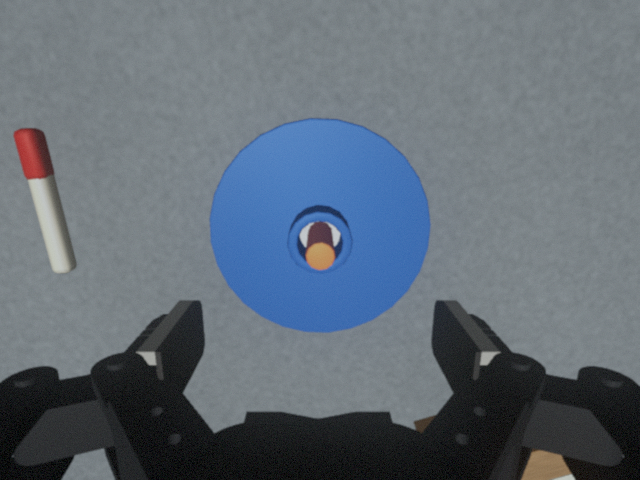

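Seated: stem at (0.5834, 0.2513), stem top at 139 mm and collar top at 109 mm, all as expected. Now down over the collar.

Call:
{"name": "play_rows", "arguments": {
  "motion": [
    [[0.002, -0.001, -0.1], [0, 0, 0]],
    [[0.002, -0.001, -0.2], [0, 0, 0]],
    [[0.002, -0.001, -0.26], [0, 0, 0]],
    [[0.002, -0.001, -0.29], [0, 0, 0]],
    [[0.002, -0.001, -0.305], [0, 0, 0]],
    [[0.002, -0.001, -0.3125], [0, 0, 0]],
    [[0.002, -0.001, -0.3125], [0, 0, 0]],
    [[0.002, -0.001, -0.3125], [0, 0, 0]],
    [[0.002, -0.001, -0.3125], [0, 0, 0]]
  ]
}}

```text
time: 24.38
tool_pos: [0.5857, 0.2518, 0.0894]
tcp_rot: [-1.57, -0.002, -0.0]
wrist_force: [-0.3, -0.1, -0.2]
width: 0.997
```

```bash
python3 lid.py w15 .04
```

```text
24.375 [0.58566982 0.25181629 0.08940772]
collar top 1367 0.10868229128979102 [0.58283089 0.26822932 0.10836119] [0.03274669 0.00824882 0.00469635] [0.58346925 0.26807443 0.10868229]
plate 56131 0.08301475742106446 [0.58317086 0.29184377 0.0829985 ] [0.16086728 0.0777433  0.00599437] [0.58330989 0.28933197 0.08301476]
24.425 [0.5855416  0.25173918 0.08920847]
collar top 1377 0.10854912874198085 [0.58308769 0.2682721  0.10831754] [0.03291314 0.00818049 0.00460602] [0.58334697 0.26802657 0.10854913]
plate 56192 0.08298508259727311 [0.58343182 0.29179434 0.08303241] [0.16057285 0.0776745  0.00584535] [0.58322019 0.28932439 0.08298508]
```

View pics/w15.png

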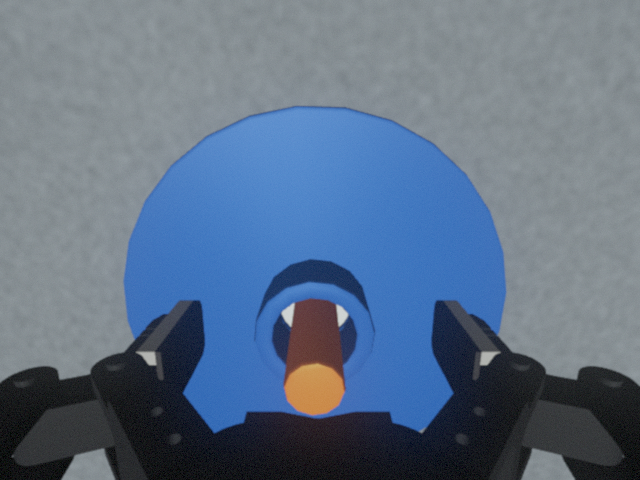

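The collar at (314,330) is 4 px left of the pad midline (318), so I'll trim x by -1.5 mm, lower 5 mm and close.

Call:
{"name": "play_rows", "arguments": {
  "motion": [
    [[-0.0035, 0, -0.006], [0, 0, 0]],
    [[-0.0035, 0, -0.011], [0, 0, 0]],
    [[-0.0035, 0, -0.011], [0, 0, 0]],
    [[-0.0035, 0, -0.011], [0, 0, 0]],
    [[-0.0035, 0, -0.011], [0, 0, 0]]
  ]
}}

```text
time: 25.1
tool_pos: [0.5839, 0.2517, 0.0843]
tcp_rot: [-1.571, -0.001, 0.001]
wrist_force: [-0.4, 0.1, -0.2]
width: 0.997
```

```bash
python3 lid.py w16 .04
```

```text
25.1 [0.5839317  0.25167041 0.08432801]
collar top 947 0.10851607659858666 [0.58350954 0.2693878  0.10854348] [0.02854291 0.00603893 0.00504568] [0.58313617 0.2693096  0.10851608]
plate 58399 0.08299933461456524 [0.58357565 0.29281709 0.08311063] [0.1609558  0.07553277 0.00575671] [0.58314204 0.29018665 0.08299933]
25.15 [0.58394065 0.25167981 0.08432957]
collar top 951 0.10847979294795364 [0.58348614 0.26923252 0.10823547] [0.02934767 0.00605796 0.00446406] [0.58347334 0.26927956 0.10847979]
plate 58393 0.08298763405714979 [0.58328786 0.29286763 0.08305441] [0.16045413 0.07545059 0.00588413] [0.58314795 0.2902012  0.08298763]
```

View pics/w16.png

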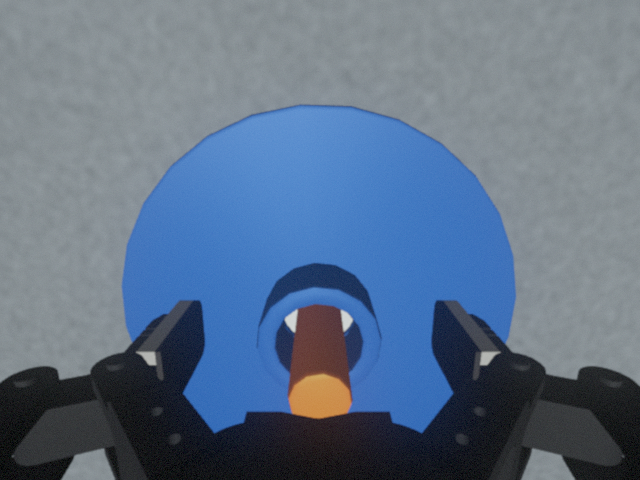

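The collar (319,335) is now centred between the pads. I'll close with a moderate grip.

Call:
{"name": "play_rows", "arguments": {
  "motion": [
    [[0, 0, 0], [0, 0, 0]],
    [[0, 0, 0], [0, 0, 0]],
    [[0, 0, 0], [0, 0, 0]],
    [[0, 0, 0], [0, 0, 0]],
    [[0, 0, 0], [0, 0, 0]],
    [[0, 0, 0], [0, 0, 0]],
    [[0, 0, 0], [0, 0, 0]]
  ],
  "gripper": 1,
  "squeeze": 40
}}

```text
time: 26.08
tool_pos: [0.5842, 0.2518, 0.0846]
tcp_rot: [-1.571, -0.001, 0.0]
wrist_force: [-0.0, 0.4, 2.9]
width: 0.5
```

```bash
python3 lid.py w17 .04
```

```text
26.075 [0.5841666  0.25176511 0.08461831]
collar top 984 0.10851323010730515 [0.58317861 0.26938722 0.10819518] [0.02974118 0.00646339 0.00436302] [0.58335525 0.26928733 0.10851323]
plate 57821 0.08302321633743297 [0.58346989 0.29286134 0.08300467] [0.1609046  0.07570283 0.00598822] [0.5829903  0.29049228 0.08302322]
26.125 [0.58416617 0.25176105 0.08460936]
collar top 983 0.10851350601592474 [0.58304643 0.26937203 0.10837044] [0.02931288 0.00614659 0.0047257 ] [0.58302473 0.2692965  0.10851351]
plate 57786 0.08301899366681229 [0.5833236  0.29286554 0.08306827] [0.16050459 0.07563269 0.0057949 ] [0.58299107 0.29049473 0.08301899]
```

View pics/w17.png

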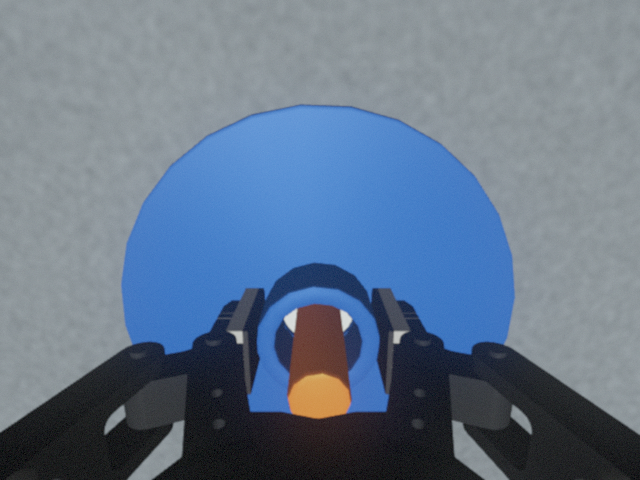

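The collar is gripped (42.5 mm reading) with the stem free inside it. I'll lift straight up, slowly at first.

Call:
{"name": "play_rows", "arguments": {
  "motion": [
    [[0, 0, 0.005], [0, 0, 0]],
    [[0, 0, 0.015], [0, 0, 0]],
    [[0, 0, 0.03], [0, 0, 0]],
    [[0, 0, 0.045], [0, 0, 0]],
    [[0, 0, 0.06], [0, 0, 0]],
    [[0, 0, 0.06], [0, 0, 0]]
  ]
}}

```text
time: 26.92
tool_pos: [0.5845, 0.2519, 0.1093]
tcp_rot: [-1.57, -0.002, -0.001]
wrist_force: [-0.1, 0.4, -1.9]
width: 0.493
```

Call:
{"name": "play_rows", "arguments": {
  "motion": [
    [[0, 0, 0.03], [0, 0, 0]],
    [[0, 0, 0.06], [0, 0, 0]],
    [[0, 0, 0.09], [0, 0, 0]],
    [[0, 0, 0.13], [0, 0, 0]],
    [[0, 0, 0.17], [0, 0, 0]],
    [[0, 0, 0.195], [0, 0, 0]],
    [[0, 0, 0.205], [0, 0, 0]],
    [[0, 0, 0.205], [0, 0, 0]],
    [[0, 0, 0.205], [0, 0, 0]],
    [[0, 0, 0.205], [0, 0, 0]]
  ]
}}

```text
time: 28.18
tool_pos: [0.5834, 0.2515, 0.1894]
tcp_rot: [-1.571, 0.0, 0.002]
wrist_force: [0.2, 0.2, -1.6]
width: 0.496
```

```bash
python3 lid.py w18 .147
python3 - <<'E'
from h import *
s=bot.read_state();print(s["time"],s["tool_pos"],s["wrist_force"],s["width"],np.abs(s["joint_vel"]).max())
p,d=cams.read_camera("wrist");P=cloud("wrist",d,s)
a=P[(p[...,2].astype(int)-p[...,0]>50)&(abs(P[...,2]-.188)<.012)&(d>0)]
print(np.linalg.lstsq(np.c_[a[:,:2]-a[:,:2].mean(0),np.ones(len(a))],a[:,2],rcond=None)[0],len(a))
for n in["side","scene"]:
    p,d=cams.read_camera(n);P=cloud(n,d)
    m=(p.min(2)>100)&(d>0)&(np.hypot(P[...,0]-.584,P[...,1]-.25)<.085)&(abs(P[...,2]-.079)<.015)
    a=P[m]; print(n,len(a),np.median(a,0) if len(a) else "", (a.min(0)+a.max(0))/2 if len(a) else "")
    v0,u0=(190,318) if n=="side" else (330,450)
    cv2.imwrite(f"pics/{n}18.png",cv2.resize(p[v0-100:v0+100,u0-130:u0+130,::-1],None,fx=3,fy=3))
E
```

```text
28.175 [0.58343131 0.25146354 0.18943156]
collar top 615 0.21373090988192206 [0.58269358 0.26936788 0.21409513] [0.02527506 0.00515597 0.00218754] [0.58201047 0.2687713  0.21373091]
plate 51814 0.187875372376118 [0.58262146 0.29266809 0.18999311] [0.16020185 0.0752105  0.00598603] [0.58079697 0.28985276 0.18787537]
28.225 [0.58351285 0.25148988 0.18956016]
collar top 656 0.2138095012031431 [0.58210377 0.26941215 0.21425184] [0.02683469 0.00532731 0.00249377] [0.58225034 0.26875126 0.2138095 ]
plate 53912 0.1879780692244245 [0.58261162 0.29284885 0.18999685] [0.16005309 0.07558975 0.00599352] [0.58159683 0.2899622  0.18797807]
28.275 [0.58359596 0.25152888 0.18970431] [ 0.21185289 -0.22470634 -1.67128306] 0.4951114874163983 0.003410622629729408
[-0.00127066 -0.00325653  0.18819467] 71187
side 1016 [0.57908228 0.23893065 0.07830546] [0.58392427 0.24716112 0.07700348]
scene 1159 [0.63363309 0.25336201 0.07689932] [0.59228813 0.24837759 0.07635258]
```

View pics/side18.png

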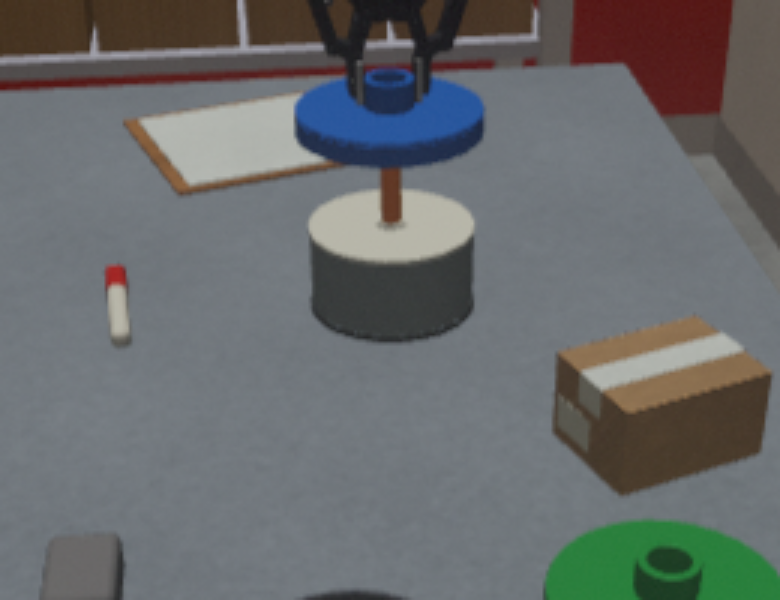

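View pics/scene18.png

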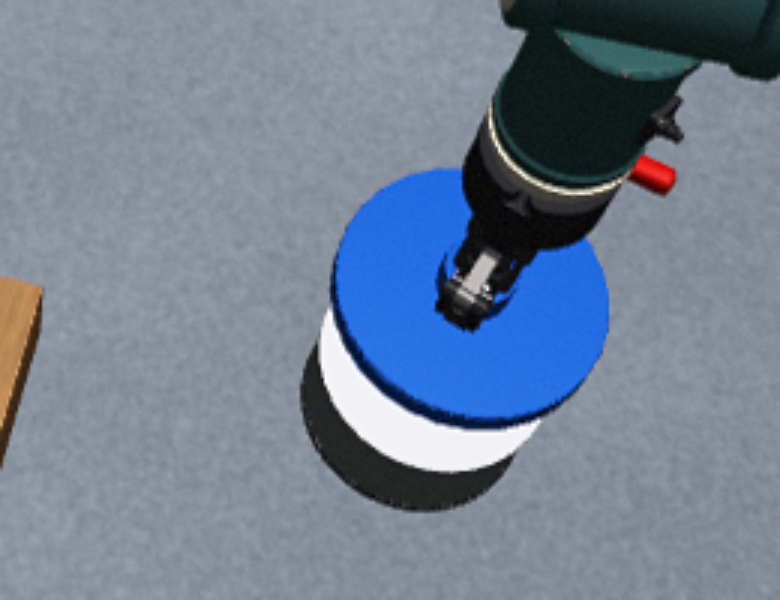

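The outer lid is held level, 105 mm up and clear of the stem. The inner lid's top is at 77–78 mm (79 expected), and the bystanders have not moved. I'll settle briefly, then hand in.

Call:
{"name": "play_rows", "arguments": {
  "motion": [
    [[0, 0, 0], [0, 0, 0]],
    [[0, 0, 0], [0, 0, 0]],
    [[0, 0, 0], [0, 0, 0]],
    [[0, 0, 0], [0, 0, 0]]
  ]
}}

```text
time: 28.92
tool_pos: [0.5839, 0.2516, 0.1903]
tcp_rot: [-1.571, -0.001, 0.001]
wrist_force: [0.3, 0.6, -2.2]
width: 0.49
```

```bash
python3 - <<'E'
from h import *
s=bot.read_state();print(s["time"],s["tool_pos"],s["wrist_force"],s["width"])
print(bot.finish_job())
E
```

```text
28.925 [0.58385316 0.25163091 0.19030415] [ 0.34128921  0.55005897 -2.24697054] 0.48998526103250556
the job is handed in; nothing more can be done
None
```

I finished the job and handed it in at 28.9 s. No verdict is reported, so this rests on my own checks.

- **Roll:** It stands on the spindle and was let go. Its top is at 55 mm, and it sits within 1 mm of the canister centre.
- **Lids onto the canister:** I carried the nested lids over by the stem and lowered them until their weight came off the gripper. The plate read 83 mm, the collar top 109 mm and the stem top 139 mm, all as expected when seated.
- **Outer lid at the end:** I lifted the blue lid alone by its collar, about 105 mm up. Its tilt is under 0.005 rad, it is still and over the canister axis, and its weight (about 2 N) shows at the wrist.
- **Inner lid and bystanders:** The inner lid still looks seated and flush in the side view. The carton, scanner and marker were never touched and appear unmoved.

**Checks that disagreed slightly:**
- The measured tool position wandered by 2–3 mm, so I trimmed the alignments from the wrist camera. The roll's last alignment needed a 3 mm correction.
- The last scene-camera reading of the inner lid was about 8 mm off in x. I put that down to the blue lid hiding part of it, since the side view agreed to about 0.3 mm in x. In y both views read within 4 mm, in line with those cameras' own earlier readings of the canister.

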